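# Load a well plate into a plate reader past its sprung cover

## Task

Load the well plate into the plate reader without gripping or lifting anything: press the treadle down with one fingertip to hold the sprung cover up, and while it is up push the plate along the tray with the other fingertip until it sits fully home against the back stop of the bay. Then take the hand away so that the cover closes in front of the plate, and leave the beaker, the dish and the pen where they are.

Things in the scene. Friction and masses are not known exactly. Their poses are not given: they have to be found in the camera images.
- reader: White and grey plate reader, 313 mm long, 114 wide, fixed. Origin: on the worktop under the centre of its bay's mouth; +x points into the bay (push direction), +y left, z up. In front (x -165 to 0) a loading tray, surface z 8, between rails (inner faces y +-45, tops z 17, from x -162 on); behind, the bay (x 0 to 134): same floor and width, side walls to z 25.
- stop (a point): Middle of the face of the bay's back stop, against which the plate must sit: x 134, y 0, z 15 mm in the reader's frame.
- skirt (a point): Lower edge, middle, of the cover's front skirt (closed: x -2, y 27, z 15 in the reader's frame; moves with the cover). The skirt is 4 mm thick (x -4 to 0), spans y 12 to 43 and bars the mouth while closed. Right of it (y -45 to 12) mouth and cover are cut away back to x 58 for the pushing finger. With the cover up, the skirt's inner corner (y 12) stands 47 to 62 high: keep the hand right of it.
- plate: Clear 96-well plate lying on the tray, 15 mm high, 70 g; 128 mm along its own y axis, which lies nearly along the push direction, 86 mm across. Origin: centre of its underside. Its front edge starts 6 to 20 mm short of the skirt. Home against the back stop, its origin is at x = 70 mm in the reader's frame.
- cover (a joint): Angle of the cover over the bay: 0 closed, 0.5 rad fully up (stop). It hinges along the reader's x axis at y -60, z 20 and rises at its left side; far edge about 85 mm high when up. Spring and weight close it. Treadle and cover are one rocker: treadle down, cover up. Above 0.25 rad the skirt clears the plate. Holding it takes 5 to 10 N on the treadle's middle line.
- treadle (a point): Middle line of the treadle's upper face, at x -60. Treadle: grey ribbed plate along the reader's right side, x -185 to +50, 36 mm wide; a fingertip may press it anywhere and slide along it. Cover closed: this point y -88, z 27, sloping 0.42 rad (outer edge y -104, z 34; inner y -71, z 20). At cover 0.42 it is level at z 15, y -70 to -106 (plate's sides: z 8 to 23); at 0.5, z 13.
- beaker_0: Bystander: beaker, 64 mm wide, 74 mm high, standing right of the reader's back end. Origin: centre of its underside.
- dish: Bystander: closed petri dish, 64 mm wide, 15 mm high, left of the bay. Origin: centre of its underside.
- pen: Bystander: marker pen, 132 mm long, 12 mm thick, lying left of the tray along it. Origin: under its middle.

How it is judged:
By the outcome, as a careful person would: the job done as asked, in the order asked, and still so for the second after the job is handed in, with the robot touching nothing.
It also fails if it takes over 48 s, if anything falls off the work surface, if the arm or the gripper's body presses on something with over 40 N, if the wrist force passes 120 N, or if a joint passes its speed limit or range.

## Robot

A 6-joint arm with a two-finger parallel gripper is mounted at the origin on a cart in front of the work surface, level with it; the furniture and walls round the work are solid. World frame = base frame: x ahead of the robot, y to its left, z up, the work surface at z = 0. Lengths are in mm, angles in rad, forces in N, time in s.
With the tool pointing down it reaches from about 350 to 875 mm from the base axis. Payload 4.2 kg.
Tool frame: the origin (TCP) lies midway between the tips of the shut fingers; the grasp point (between the pads) lies 19 mm behind it (tcp_to_grasp is the distance from the TCP to the grasp point, in mm); z points along the fingers, y is the line along which they close (so a half turn about z gives the same grasp; the last joint's range is limited). The gripper opens to 85 mm and grips with 20 to 120 N. Pads are 22 mm wide; open, the fingers measure 114 mm over their backs; the gripper's body (76 mm by 85 mm) begins 54 mm behind the grasp point. The pads swing forward as they close: fully open they stand 13 mm farther back than shut.
Start: joints at [-0.848, 0.385, 0.008, 0, -1.194, -0.259], TCP at [279.605, -558.946, 231.312] pointing down, gripper open.
Joint ranges: [-3.14, 3.14], [-1.21, 2.06], [-1.07, 1.41], [-3.16, 2.05], [-2.99, -0.16], [-3.1, 3.1]. Speed limits (rad/s): [2.79, 2.79, 3.14, 3.14, 3.14, 3.14].

## Interface

Orientations are given as a unit quaternion [x, y, z, w].
In Python, from bench import read_state, get_image, job_done, tcp_to_grasp gives the robot as it stands.
- The arm moves only by the tool jog_arm, never from a script. Its argument "plan" is a list of rows, each a list of 3 entries, a list of its own where there are three numbers: the finger opening in mm, from 0 to 85.4, then the shift along the tool's x, y, z as a fraction of full scale, then the turn, a rotation vector about the tool's x, y, z as a fraction of full scale. A call has 1 to 10 rows; each row is the pose to reach, as a shift and turn from the pose commanded when the call began, along the tool's axes at that moment; what a row does not reach only later rows make up. Full scale, the value 1, is 0.1 m for a shift and 60 degrees for a turn. A row lasts 1/8 s, in which the tool goes at most 62.5 mm and 10.7 degrees, less where a joint would pass 70% of its speed; a pose out of reach is approached as far as the arm can. A call with a number of a shift or a turn outside -1 to 1 is refused whole. A call with a gripper value outside its range is refused whole. The fingers move at their own pace and stop on an object; the grip force is fixed at half the most. Time passes only in rows, so rows that repeat a pose let the fingers close. It gives the time, the measured TCP pose, the force, the opening and the grip force at its end, in the units of the state.
- read_state(): the state, without advancing time (a new reading comes with each control period).
- get_image(name): name is "side" or "top" or "wrist"; returns a dict with "img" (480x640x3 uint8, red, green, blue), "range_z" (480x640 float32, mm along the optical axis (not along the pixel's ray), 0 where there is no reading), "intrinsics" (3x3 intrinsics, pixels), "distortion" ([k1, k2, p1, p2, k3] as OpenCV has them; the pictures are not rectified), "extrinsics" (4x4, takes a point from camera to world coordinates); the wrist camera has in their place "tool_from_camera" (4x4, takes a point from camera to tool coordinates, whose origin is the TCP and whose axes are the flange's). Camera axes: x right, y down, z forward; pixel columns grow to the right and rows downward; lengths in mm; the calibration is good to about 2 mm. A picture is of the moment at which its call begins: read the wrist's pose just before it.
- job_done(): hands the job in; it is judged then, once.
The state is a dict: "clock": time; "joints": joint angles; "joint_vel": joint speeds; "joint_efforts": joint torques, N m; "position": TCP position; "ee_rot": TCP orientation; "contact_force": force on the tool from outside, world axes, zero at the start; "wrist_torque": the same for the moment, N m; "gripper_width": finger opening in mm; "grasp_force": force on a finger pad.
Only numpy, scipy, OpenCV 4.12 (cv2) and the standard library are available. Lean on these libraries where they do the work, as an engineer would, in place of code of your own. Each camera call takes 0.05 s, during which the arm holds its last target. There are 200 camera calls.

## Working session

There is one attempt and no reset: what is moved stays moved. The work goes in short steps, Python scripts to look and compute and a tool call to move; the robot and the scene stay as the last step left them, time stands still between calls to the robot, and variables do not carry over. Pictures are saved under pics/ and viewed, at most 13 in all, crops included, and the job is handed in when it is done.

Besides the shell and the picture viewer there is one more tool, called after "Emit:" in YAML: its name, and indented under it one key for each argument. jog_arm: Moves the arm, as the interface text tells. Its arguments: {"type":"object","properties":{"plan":{"type":"array"}},"required":["plan"]}

```bash
mkdir -p pics; ls
cat > h.py <<'E'
import numpy as np, cv2
from bench import *
from scipy.spatial.transform import Rotation as R
def grab(n,f):
    d=get_image(n); cv2.imwrite(f'pics/{f}.png',cv2.cvtColor(d['img'],cv2.COLOR_RGB2BGR)); np.savez(f'{f}.npz',**{k:np.array(v) for k,v in d.items()}); return d
def pt(d,u,v,z=None,w=1):
    K=np.array(d['intrinsics'],float);D=np.array(d['distortion'],float);T=np.array(d['extrinsics'])
    n=cv2.undistortPoints(np.array([[[u,v]]],float),K,D)[0,0]; r=np.array([n[0],n[1],1])
    if z is None:
        p=d['range_z'][int(v)-w:int(v)+w+1,int(u)-w:int(u)+w+1]; s=np.median(p[p>0])
    else:
        s=(z-T[2,3])/(T[:3,:3]@r)[2]
    return T[:3,:3]@(r*s)+T[:3,3]
E
python3 - <<'E'
from h import *
print(read_state())
print(tcp_to_grasp)
grab('top','top0');d=grab('side','side0')
E
```

```text
pics
{'clock': 0.0, 'joints': array([-8.48392823e-01,  3.85560362e-01,  6.63832208e-03, -5.17865287e-04,
       -1.19397836e+00, -2.58596243e-01]), 'joint_vel': array([ 0.00013917,  0.00027678, -0.00099044,  0.00044717, -0.00040223,
       -0.0015225 ]), 'joint_efforts': array([ 2.42714596e-03, -3.92289519e+01,  1.88401508e+01,  4.18636590e+00,
       -4.67875347e-03, -2.77917870e-06]), 'position': array([ 279.36227902, -558.44702479,  230.22136388]), 'ee_rot': array([-2.29737502e-01,  9.73252031e-01,  1.04136787e-03, -2.83288759e-04]), 'contact_force': array([-0.14609983, -0.59866237,  1.30520562]), 'wrist_torque': array([ 0.02064891,  0.03246297, -0.02251975]), 'grasp_force': 0.0, 'gripper_width': 85.74659079396137}
18.700000000000003
```

View pics/top0.png

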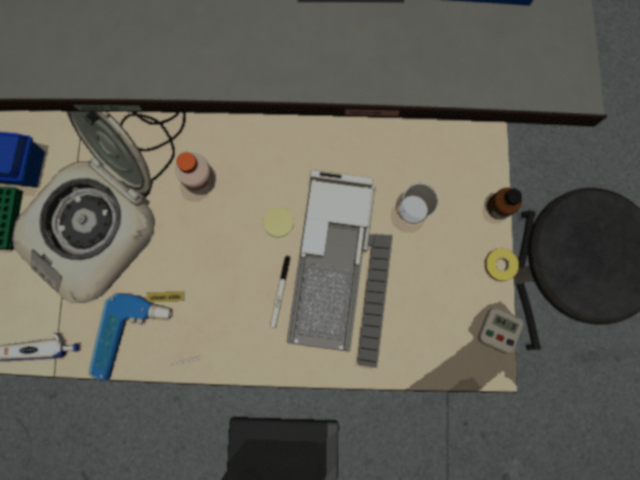

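View pics/side0.png

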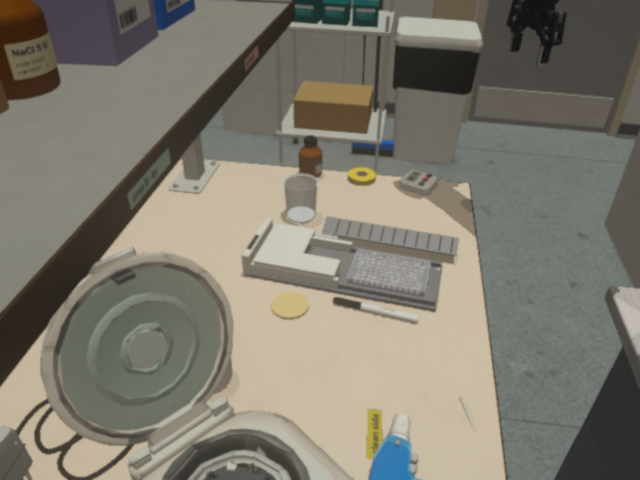

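The top view shows the reader at (290-375, 172-350), the treadle at (358-392, 235-365), the pen at (282,290), the dish at (278,222) and the beaker at (412,208). The side view agrees. Next I'll enlarge the reader.

Run:
```python
from h import *
i=cv2.imread('pics/top0.png')[165:375,265:435]
cv2.imwrite('pics/c.png',cv2.resize(i[:100],None,fx=4.5,fy=4.5,interpolation=cv2.INTER_CUBIC))
cv2.imwrite('pics/c2.png',cv2.resize(i[95:],None,fx=4.5,fy=4.5,interpolation=cv2.INTER_CUBIC))
```

```text
(no output)
```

View pics/c.png

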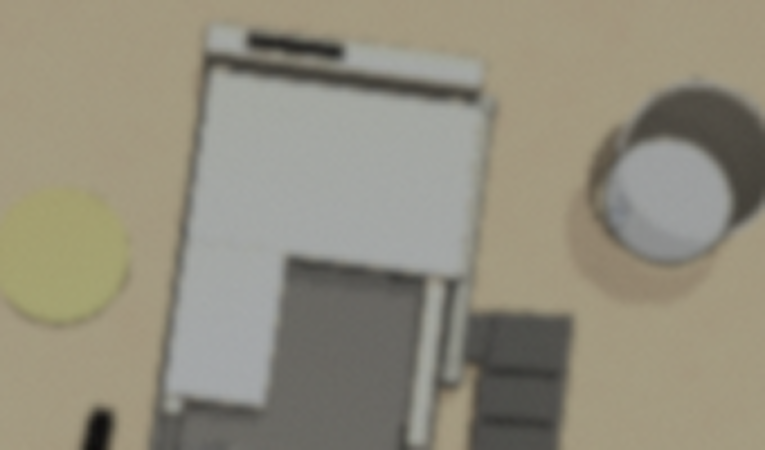

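View pics/c2.png

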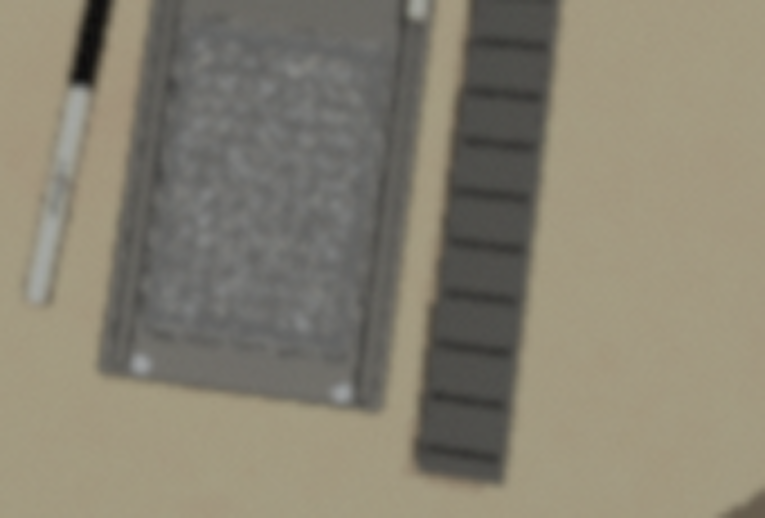

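The enlarged crop shows the tray's front corners at about (287.2,342.9) and (349.4,350.7). The back corners are at (311.2,170.6) and (372.1,178.3), and the cover's corner is at (324,255). The treadle runs from (367,365.5) to (382.6,235).

Run:
```python
from h import *
d=dict(np.load('top0.npz'))
np.set_printoptions(precision=1,suppress=True)
print(d['extrinsics'],d['intrinsics'])
P={'trayFL':(287.2,342.9,15),'trayFR':(349.4,350.7,15),'backL':(311.2,170.6,None),'backR':(372.1,178.3,None),
'trNearIn':(357.4,364.4,20),'trNearOut':(377.2,366.7,34),'trFarOut':(392.1,235.7,34),'notch':(328.3,221.7,25),'skirtIn':(323.9,255,25),'skirtOut':(301.7,253.4,25),
'plateFront':(328,266,23),'plateNearL':(298,334,23),'plateNearR':(343,338.8,23)}
for k,(u,v,z) in P.items(): print(k,pt(d,u,v,z),pt(d,u,v))
for n,u,v in [('cover',335,195),('bayfloor',340,240),('plate',325,300),('trayfront',322,345),('tread mid',375,300),('tread out',383,300),('tread in',369,300),('table',420,330),('beaker',412,208),('dish',278,222),('pen',278,310),('back',340,174)]: print(n,pt(d,u,v))
```

```text
[[  0.   -1.    0.2 461.6]
 [ -1.   -0.    0.  -97.7]
 [  0.   -0.2  -1.  945. ]
 [  0.    0.    0.    1. ]] [[519.6   0.  318.3]
 [  0.  519.6 236.1]
 [  0.    0.    1. ]]
trayFL [437.5 -45.   15. ] [437.1 -44.3   2.3]
trayFR [ 427.2 -154.7   15. ] [ 426.8 -155.4    4.8]
backL [757.6 -76.9   2.6] [757.6 -76.9   2.6]
backR [ 746.9 -192.4   -0.2] [ 746.9 -192.4   -0.2]
trNearIn [ 404.2 -168.9   20. ] [ 402.8 -170.6   -2.7]
trNearOut [ 402.1 -201.9   34. ] [ 399.9 -205.7    0.7]
trFarOut [ 631.3 -225.8   34. ] [ 637.9 -230.8   -1.5]
notch [ 655.3 -111.4   25. ] [ 653.6 -111.3   32.7]
skirtIn [ 594.2 -105.1   25. ] [ 594.1 -105.1   25.7]
skirtOut [595.9 -65.3  25. ] [598.3 -64.8   9. ]
plateFront [ 574.9 -113.    23. ] [ 576.8 -113.3    8. ]
plateNearL [453.6 -63.8  23. ] [453.5 -63.2   8.9]
plateNearR [ 447.6 -142.6   23. ] [ 447.4 -143.3    9.6]
cover [ 703.5 -122.1   32.2]
bayfloor [ 625.6 -134.     6.3]
plate [ 514.5 -109.3   20.6]
trayfront [ 435.4 -106.4    5.8]
tread mid [ 516.7 -197.4   25.9]
tread out [ 516.7 -210.9   31.4]
tread in [ 516.6 -187.2   22. ]
table [ 466.5 -282.3   -0.6]
beaker [ 691.7 -267.9   -0.7]
dish [656.2 -18.7   4.6]
pen [494.7 -26.    9.2]
back [ 740.5 -130.    41.8]
```

```bash
cat >> h.py <<'E'
O=np.array([596.5,-117.2]);YAW=-0.1
c,s=np.cos(YAW),np.sin(YAW); RW=np.array([[c,-s],[s,c]])
RT=R.from_matrix(np.array([[-c,-s,0],[-s,c,0],[0,0,-1.]]))  # tool x=-reader x, y=reader y, z down
def rel(lx,ly,z):
    S=read_state(); r=R.from_quat(S['ee_rot']); w=np.r_[O+RW@[lx,ly],z]
    l=RW.T@(S['position'][:2]-O)
    print('t',S['clock'],'local',l.round(1),'z',S['position'][2].round(1),'w',round(S['gripper_width'],1),'F',np.r_[RW.T@S['contact_force'][:2],S['contact_force'][2]].round(1))
    print('shift',(r.inv().apply(w-S['position'])/100).round(3),'turn',((r.inv()*RT).as_rotvec()/(np.pi/3)).round(3),'j',S['joints'].round(2))
E
python3 - <<'E'
from h import *
rel(-167,-46,130)
E
```

```text
t 0.1 local [-271.5 -470.7] z 230.3 w 85.6 F [ 0.  -0.3  0.7]
shift [-3.153  3.03   1.009] turn [ 0.002 -0.001  0.538] j [-0.85  0.39  0.01 -0.   -1.19 -0.26]
```

Emit:
jog_arm:
  plan:
    - [72,[-0.4,0.4,0],[0,0,0]]
    - [72,[-0.8,0.8,0],[0,0,0]]
    - [72,[-1,1,0],[0,0,0]]

```text
clock: 0.48
position: [324.4, -422.4, 231.0]
ee_rot: [-0.231, 0.973, 0.001, -0.0]
contact_force: [-0.0, 0.3, 0.2]
gripper_width: 72.1
grasp_force: 0.0
```

Emit:
jog_arm:
  plan:
    - [72,[-0.4,0.4,0],[0,0,0]]
    - [72,[-0.8,0.8,0],[0,0,0]]
    - [72,[-1,1,0],[0,0,0]]

```text
clock: 0.85
position: [369.1, -288.4, 231.2]
ee_rot: [-0.231, 0.973, 0.0, -0.0]
contact_force: [0.4, -0.2, -0.4]
gripper_width: 72.3
grasp_force: 0.0
```

Emit:
jog_arm:
  plan:
    - [72,[-0.4,0.4,0.2],[0,0,0.15]]
    - [72,[-0.8,0.8,0.4],[0,0,0.3]]
    - [72,[-1,1,0.6],[0,0,0.45]]
    - [72,[-1,1,0.6],[0,0,0.538]]
    - [72,[-1,1,0.6],[0,0,0.538]]
    - [72,[-1,1,0.6],[0,0,0.538]]

```text
clock: 1.6
position: [413.7, -156.7, 171.4]
ee_rot: [0.049, 0.999, 0.0, 0.0]
contact_force: [0.7, -1.1, 0.3]
gripper_width: 71.8
grasp_force: 0.0
```

Run:
```python
from h import *
rel(-167,-46,80)
d=grab('wrist','w1');d=grab('side','s1')
```

```text
t 1.6 local [-178.   -57.5] z 171.4 w 71.8 F [ 0.8 -1.   0.3]
shift [-0.11   0.115  0.914] turn [0.    0.    0.001] j [ 0.01  0.13 -0.51 -0.   -0.93 -1.68]
```

View pics/w1.png

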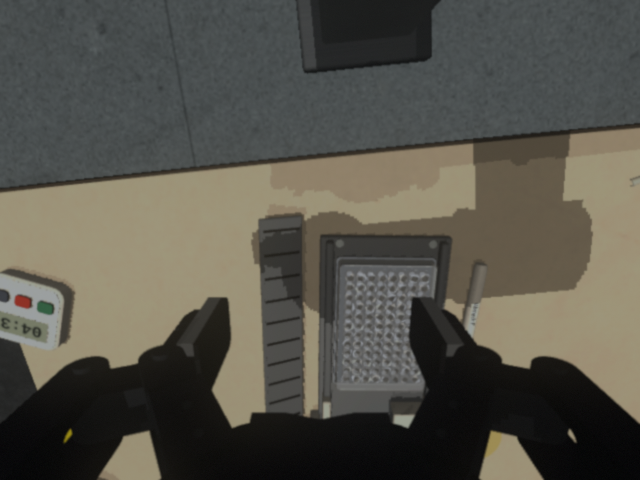

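The wrist view shows the tray's front corners at (320,236) and (451,238). The plate's near corners are at (341,259) and (437,261), the treadle's near end is at (260-302, 217), and the fingertips are at (215,300) and (422,300).

Run:
```python
from h import *
np.set_printoptions(precision=1,suppress=True)
S=read_state();d=dict(np.load('w1.npz'));T=np.eye(4);T[:3,:3]=R.from_quat(S['ee_rot']).as_matrix();T[:3,3]=S['position']
tc=d['tool_from_camera'];print(tc)
d['extrinsics']=T@tc
for n,u,v,z in [('FL',451,238,12),('FR',320,236,12),('pNL',437,261,23),('pNR',341,259,23),('pFL',423,390,23),('pFR',334,383,23),('trIn',302,214,20),('trOut',260,219,34),('pen',477,263,8)]:
    p=pt(d,u,v,z); print(n,p,'local',RW.T@(p[:2]-O),pt(d,u,v)[2])
d['extrinsics']=tc
for u,v in [(215,305),(222,303),(420,303),(427,310),(205,330),(224,340)]: print('tip tool',pt(d,u,v))
```

```text
[[   0.    -1.    -0.3   69.5]
 [   1.     0.     0.     1. ]
 [  -0.    -0.3    1.  -142.5]
 [   0.     0.     0.     1. ]]
FL [439.1 -46.7  12. ] local [-163.7   54.5] 7.104492936893337
FR [ 426.3 -156.5   12. ] local [-165.4  -56.1] 4.197278128187179
pNL [454.3 -62.   23. ] local [-147.    40.7] 8.451648310716678
pNR [ 444.6 -141.    23. ] local [-148.7  -38.8] 13.13853896234832
pFL [579.7 -76.   23. ] local [-20.8  39.3] 13.380981574896168
pFR [ 563.6 -157.3   23. ] local [-28.8 -43.2] 10.060028728246152
trIn [ 404.5 -168.9   20. ] local [-185.9  -70.6] 0.3570120213249197
trOut [ 402.3 -200.5   34. ] local [-184.9 -102.3] 32.889097288323796
pen [465.4 -22.6   8. ] local [-139.9   81.1] 5.723120829555683
tip tool [ 10.2 -36.8 -19.4]
tip tool [  9.7 -35.  -16.8]
tip tool [ 10.3  37.8 -18.1]
tip tool [ 10.   39.  -23.2]
tip tool [ 10.2 -35.1 -37.5]
tip tool [ -5. -35. -18.]
```

Emit:
jog_arm:
  plan:
    - [72,[-0.11,0.115,0.3],[0,0,0]]
    - [72,[-0.11,0.115,0.6],[0,0,0]]
    - [72,[-0.11,0.115,0.91],[0,0,0]]
    - [72,[-0.11,0.115,0.91],[0,0,0]]
    - [72,[-0.11,0.115,0.91],[0,0,0]]

```text
clock: 2.33
position: [426.7, -146.4, 81.4]
ee_rot: [0.05, 0.999, -0.0, 0.001]
contact_force: [-0.2, -0.1, 0.6]
gripper_width: 72.0
grasp_force: 0.0
```

Emit:
jog_arm:
  plan:
    - [72,[0,0,0.2],[0,0,0]]
    - [72,[0,0,0.4],[0,0,0]]
    - [72,[0,0,0.5],[0,0,0]]
    - [72,[0,0,0.5],[0,0,0]]

```text
clock: 2.82
position: [426.2, -146.2, 30.7]
ee_rot: [0.05, 0.999, -0.0, 0.0]
contact_force: [0.1, 0.7, 0.1]
gripper_width: 72.1
grasp_force: 0.0
```

Run:
```python
from h import *
rel(-167,-46,20)
```

```text
t 2.825 local [-166.6  -45.8] z 30.7 w 72.1 F [0.  0.7 0.1]
shift [ 0.004 -0.002  0.107] turn [-0.  0.  0.] j [ 0.03  0.36 -0.66  0.   -0.55 -1.7 ]
```

Emit:
jog_arm:
  plan:
    - [72,[0,0,0.06],[0,0,0]]
    - [72,[0,0,0.1],[0,0,0]]
    - [72,[0,0,0.1],[0,0,0]]

```text
clock: 3.2
position: [425.7, -146.1, 20.2]
ee_rot: [0.05, 0.999, -0.0, -0.0]
contact_force: [0.7, 1.2, 0.6]
gripper_width: 72.3
grasp_force: 0.0
```

Emit:
jog_arm:
  plan:
    - [72,[0,0,0.04],[0,0,0]]
    - [72,[0,0,0.06],[0,0,0]]
    - [72,[0,0,0.06],[0,0,0]]

```text
clock: 3.58
position: [426.3, -146.4, 14.8]
ee_rot: [0.049, 0.999, -0.0, 0.0]
contact_force: [-1.0, -1.6, 5.5]
gripper_width: 71.7
grasp_force: 2.4
```

Emit:
jog_arm:
  plan:
    - [72,[0,0,0.03],[0,0,0]]
    - [72,[0,0,0.04],[0,0,0]]
    - [72,[0,0,0.04],[0,0,0]]

```text
clock: 3.95
position: [426.2, -146.5, 10.9]
ee_rot: [0.049, 0.999, -0.0, 0.0]
contact_force: [-0.6, -2.4, 6.0]
gripper_width: 72.3
grasp_force: 2.7
```

Run:
```python
from h import *
rel(-167,-46,5)
S=read_state();t=dict(np.load('top0.npz'));d=grab('top','t2');grab('side','s2')
for u,v in [(310,215),(306,235),(312,245),(345,195),(365,200)]: print(u,v,pt(t,u,v).round(1),pt(d,u,v).round(1))
```

```text
t 3.95 local [-166.5  -46.2] z 10.9 w 72.3 F [-0.3 -2.5  6. ]
shift [0.005 0.002 0.059] turn [-0.001  0.001  0.001] j [ 0.03  0.4  -0.68  0.   -0.49 -1.7 ]
310 215 [664.8 -78.1  33.5] [659.3 -78.6  57.9]
306 235 [628.1 -72.1  33.3] [629.8 -71.9  24.2]
312 245 [610.3 -83.4  33.8] [606.4 -83.8  57.3]
345 195 [ 704.2 -140.3   31.9] [ 700.6 -139.6   45.4]
365 200 [ 696.  -176.7   31.9] [ 694.9 -176.3   36.1]
```

View pics/s2.png

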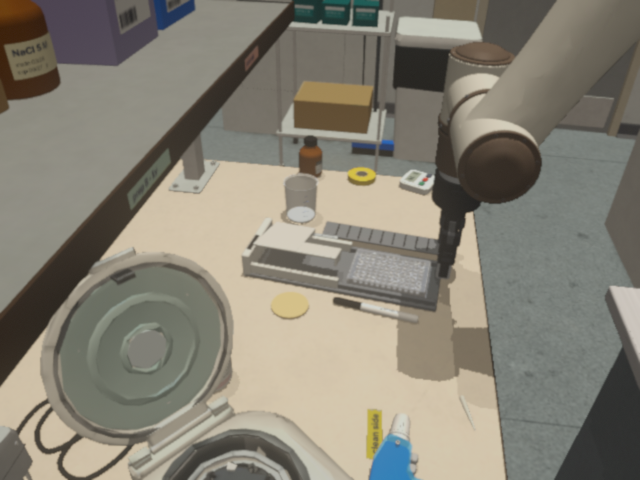

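The side view shows the cover lifted about 0.25 rad, the finger on the treadle at (445,270) and the plate still on the tray. I'll press about 5.5 mm further.

Emit:
jog_arm:
  plan:
    - [72,[0,0,0.03],[0,0,0]]
    - [72,[0,0,0.055],[0,0,0]]
    - [72,[0,0,0.055],[0,0,0]]

```text
clock: 4.42
position: [426.3, -146.1, 5.5]
ee_rot: [0.05, 0.999, -0.0, 0.0]
contact_force: [-1.3, 0.1, 8.8]
gripper_width: 71.8
grasp_force: 4.3
```

Run:
```python
from h import *
rel(-147,-46,5)
t=dict(np.load('top0.npz'));d=grab('top','t3')
P=np.array([np.r_[RW.T@(p[:2]-O),p[2]] for v in range(185,235,4) for u in range(305,368,4) for p in [pt(d,u,v)]])
P=P[(P[:,0]>65)&(P[:,0]<120)&(abs(P[:,1])<35)&(P[:,2]>30)]
f=np.polyfit(P[:,1],P[:,2],1);print('cover angle',np.arctan(f[0]),len(P))
```

```text
t 4.425 local [-166.4  -45.8] z 5.5 w 71.8 F [-1.3  0.   8.8]
shift [-0.194 -0.002  0.005] turn [-0.     0.001  0.001] j [ 0.03  0.41 -0.68  0.   -0.48 -1.7 ]
cover angle 0.46298834358266144 75
```

Emit:
jog_arm:
  plan:
    - [72,[-0.06,0,0],[0,0,0]]
    - [72,[-0.12,0,0],[0,0,0]]
    - [72,[-0.17,0,0],[0,0,0]]
    - [72,[-0.22,0,0],[0,0,0]]
    - [72,[-0.27,0,0],[0,0,0]]
    - [72,[-0.32,0,0],[0,0,0]]
    - [72,[-0.37,0,0],[0,0,0]]
    - [72,[-0.4,0,0],[0,0,0]]
    - [72,[-0.4,0,0],[0,0,0]]

```text
clock: 5.6
position: [462.5, -150.4, 4.7]
ee_rot: [0.051, 0.999, -0.0, -0.003]
contact_force: [-5.3, 0.1, 8.3]
gripper_width: 71.9
grasp_force: 4.2
```

```bash
cat > ang.py <<'E'
from h import *
import sys
rel(-5,-46,5.5)
d=grab('top',sys.argv[1])
P=np.array([np.r_[RW.T@(p[:2]-O),p[2]] for v in range(185,235,4) for u in range(305,368,4) for p in [pt(d,u,v)]])
P=P[(P[:,0]>65)&(P[:,0]<120)&(abs(P[:,1])<35)&(P[:,2]>30)]
f=np.polyfit(P[:,1],P[:,2],1);print('cover angle',np.arctan(f[0]),len(P))
i=cv2.imread(f'pics/{sys.argv[1]}.png')[160:375,265:435]
cv2.imwrite('pics/'+sys.argv[1]+'c.png',cv2.resize(i,None,fx=2.7,fy=2.7,interpolation=cv2.INTER_CUBIC))
E
python3 ang.py t4
```

```text
t 5.6 local [-130.   -46.4] z 4.7 w 71.9 F [-5.3 -0.4  8.3]
shift [-1.25   0.005 -0.016] turn [-0.001 -0.006 -0.001] j [ 0.02  0.46 -0.59 -0.   -0.53 -1.69]
cover angle 0.49000011263127174 72
```

View pics/t4c.png

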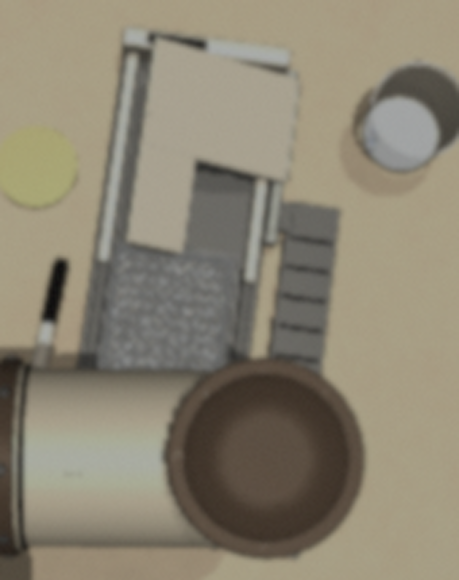

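The top crop shows the cover up at 0.49 rad and the plate's front just under the skirt at (165,245). I'll keep pushing, with the tool 1 mm higher.

Emit:
jog_arm:
  plan:
    - [72,[-0.04,0,-0.01],[0,0,0]]
    - [72,[-0.1,0,-0.01],[0,0,0]]
    - [72,[-0.16,0,-0.01],[0,0,0]]
    - [72,[-0.22,0,-0.01],[0,0,0]]
    - [72,[-0.28,0,-0.01],[0,0,0]]
    - [72,[-0.34,0,-0.01],[0,0,0]]
    - [72,[-0.4,0,-0.01],[0,0,0]]
    - [72,[-0.46,0,-0.01],[0,0,0]]
    - [72,[-0.5,0,-0.01],[0,0,0]]
    - [72,[-0.5,0,-0.01],[0,0,0]]

```text
clock: 6.9
position: [512.8, -155.3, 5.9]
ee_rot: [0.05, 0.999, -0.0, -0.003]
contact_force: [-5.1, -0.3, 8.3]
gripper_width: 71.7
grasp_force: 4.1
```

```bash
python3 ang.py t5
```

```text
t 6.9 local [-79.5 -46.3] z 5.9 w 71.7 F [-5.1 -0.8  8.3]
shift [-0.745  0.004 -0.001] turn [-0.001 -0.005 -0.001] j [ 0.01  0.51 -0.46 -0.   -0.6  -1.68]
cover angle 0.45562052981133483 74
```

Emit:
jog_arm:
  plan:
    - [72,[-0.05,0,0],[0,0,0]]
    - [72,[-0.11,0,0],[0,0,0]]
    - [72,[-0.17,0,0],[0,0,0]]
    - [72,[-0.23,0,0],[0,0,0]]
    - [72,[-0.29,0,0],[0,0,0]]
    - [72,[-0.35,0,0],[0,0,0]]
    - [72,[-0.41,0,0],[0,0,0]]
    - [72,[-0.47,0,0],[0,0,0]]
    - [72,[-0.53,0,0],[0,0,0]]
    - [72,[-0.58,0,0],[0,0,0]]

```text
clock: 8.2
position: [570.2, -161.1, 5.9]
ee_rot: [0.05, 0.999, -0.0, -0.003]
contact_force: [-6.0, 0.4, 8.4]
gripper_width: 71.8
grasp_force: 4.4
```

Emit:
jog_arm:
  plan:
    - [72,[-0.03,0,0],[0,0,0]]
    - [72,[-0.06,0,0],[0,0,0]]
    - [72,[-0.09,0,0],[0,0,0]]
    - [72,[-0.09,0,0],[0,0,0]]

```text
clock: 8.7
position: [574.4, -161.5, 6.0]
ee_rot: [0.049, 0.999, -0.0, -0.008]
contact_force: [-15.8, 4.1, 16.1]
gripper_width: 72.0
grasp_force: 6.8
```

```bash
python3 ang.py t6
```

```text
t 8.7 local [-17.5 -46.3] z 6.0 w 72.0 F [-16.1   2.5  16.1]
shift [-0.125  0.003  0.002] turn [-0.001 -0.016  0.002] j [-0.    0.59 -0.3  -0.   -0.7  -1.67]
cover angle 0.44782438153127596 44
```

Run:
```python
from h import *
S=read_state();d=grab('wrist','w6');grab('side','s6')
a=cv2.imread('pics/w6.png');b=cv2.resize(cv2.imread('pics/s6.png')[190:330,220:470],None,fx=3,fy=3,interpolation=cv2.INTER_CUBIC)
cv2.imwrite('pics/s6c.png',b)
```

```text
(no output)
```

View pics/s6c.png

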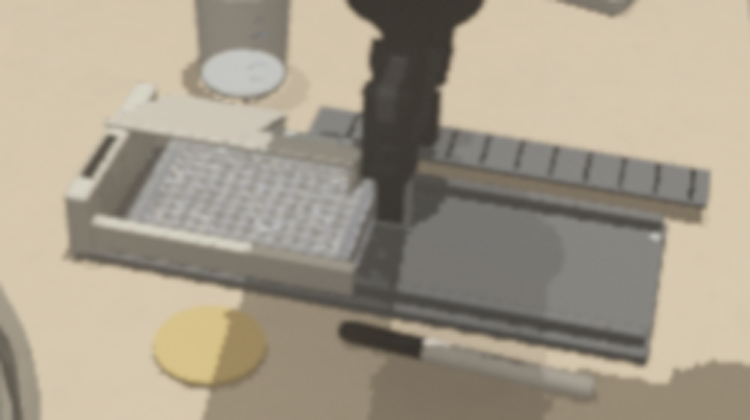

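View pics/t6c.png

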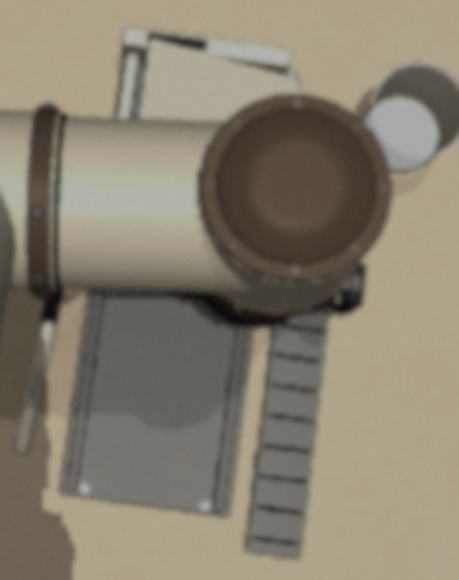

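The side crop shows the plate's rear edge at the mouth, about (370,200), with a gap left to the back stop at (140,190), so it isn't home. The push force rose because the hand's left knuckle is probably touching the skirt. I'll measure how far the knuckle sticks out.

Run:
```python
from h import *
d=dict(np.load('w6.npz'));tc=d['tool_from_camera'];K=d['intrinsics']
rz=d['range_z'];u,v=np.meshgrid(np.arange(640),np.arange(480))
n=cv2.undistortPoints(np.stack([u,v],-1).reshape(-1,1,2).astype(float),K,d['distortion'])[:,0]
P=np.c_[n,np.ones(len(n))]*rz.reshape(-1,1); P=P[rz.ravel()>0]@tc[:3,:3].T+tc[:3,3]
for a in range(-130,0,10):
    for sg in (1,-1):
        Q=P[(P[:,2]>a)&(P[:,2]<a+10)&(P[:,1]*sg>20)&(P[:,1]*sg<100)&(abs(P[:,0])<45)]
        if len(Q)>5: 
            y=Q[:,1]*sg; print(a,sg,len(Q),'y',y.min().round(),np.percentile(y,99).round(),'x',Q[:,0].min().round(),Q[:,0].max().round())
```

```text
-100 1 1359 y 20.0 59.0 x 9.0 21.0
-100 -1 994 y 20.0 57.0 x 9.0 20.0
-90 1 5478 y 20.0 66.0 x -3.0 18.0
-90 -1 5015 y 20.0 64.0 x -3.0 18.0
-80 1 5229 y 21.0 69.0 x -13.0 18.0
-80 -1 5225 y 20.0 67.0 x -14.0 17.0
-70 1 8426 y 27.0 68.0 x -25.0 17.0
-70 -1 6877 y 25.0 66.0 x -14.0 17.0
-60 1 2811 y 34.0 74.0 x -26.0 14.0
-60 -1 2323 y 31.0 66.0 x -13.0 13.0
-50 1 855 y 36.0 49.0 x -7.0 12.0
-50 -1 893 y 34.0 47.0 x -7.0 12.0
-40 1 1075 y 37.0 51.0 x -12.0 11.0
-40 -1 1085 y 34.0 48.0 x -12.0 11.0
-30 1 876 y 37.0 91.0 x -12.0 11.0
-30 -1 849 y 34.0 48.0 x -12.0 11.0
-20 1 7173 y 20.0 97.0 x -45.0 45.0
-20 -1 758 y 24.0 47.0 x -45.0 39.0
-10 1 25051 y 20.0 92.0 x -39.0 45.0
-10 -1 13095 y 20.0 59.0 x -45.0 45.0
```

View pics/w6.png

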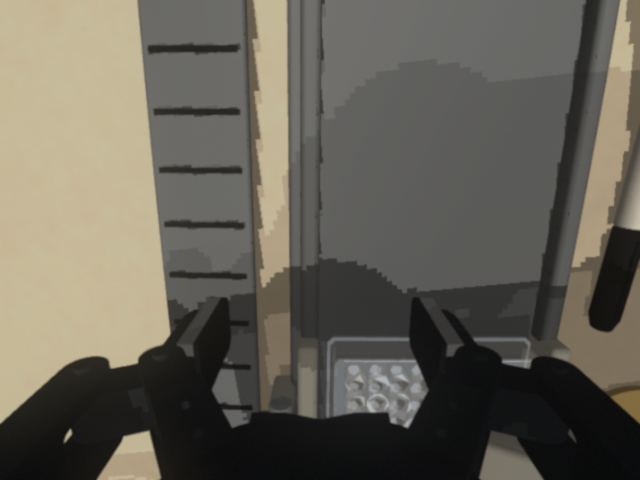

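The wrist view shows the plate's rear edge at row 340. The knuckles reach ±69 mm at about 65-105 mm high, so the left one has been pushing on the skirt. I'll back off 6 mm while keeping the treadle down, narrow the fingers to 60 and shift the hand 9 mm right.

Emit:
jog_arm:
  plan:
    - [72,[0.05,0,0],[0,0,0]]
    - [72,[0.1,0,0],[0,0,0]]
    - [68,[0.1,-0.03,-0.01],[0,0,0]]
    - [64,[0.1,-0.06,-0.02],[0,0,0]]
    - [60,[0.1,-0.09,-0.03],[0,0,0]]
    - [60,[0.1,-0.09,-0.03],[0,0,0]]

```text
clock: 9.6
position: [573.4, -169.3, 10.6]
ee_rot: [0.049, 0.999, -0.0, 0.002]
contact_force: [-0.2, 4.2, 7.5]
gripper_width: 60.1
grasp_force: 3.8
```

```bash
python3 ang.py t7
```

```text
t 9.6 local [-17.8 -54.1] z 10.6 w 60.1 F [-0.6  4.1  7.5]
shift [-0.128  0.081  0.051] turn [0.    0.005 0.002] j [-0.02  0.58 -0.31  0.   -0.68 -1.65]
cover angle 0.39547535518932 60
```

Emit:
jog_arm:
  plan:
    - [60,[-0.02,-0.01,0.01],[0,0,0]]
    - [60,[-0.04,-0.01,0.01],[0,0,0]]
    - [60,[-0.06,-0.01,0.01],[0,0,0]]
    - [60,[-0.08,-0.01,0.01],[0,0,0]]
    - [60,[-0.1,-0.01,0.01],[0,0,0]]

```text
clock: 10.28
position: [573.8, -170.0, 8.7]
ee_rot: [0.048, 0.999, 0.0, -0.008]
contact_force: [-20.4, 10.3, 23.0]
gripper_width: 59.8
grasp_force: 8.9
```

Emit:
jog_arm:
  plan:
    - [60,[-0.03,0,0],[0,0,0]]
    - [60,[-0.06,0,0],[0,0,0]]
    - [60,[-0.06,0,0],[0,0,0]]

```text
clock: 10.65
position: [573.7, -170.0, 8.7]
ee_rot: [0.046, 0.999, 0.0, -0.014]
contact_force: [-30.5, 13.3, 31.2]
gripper_width: 60.1
grasp_force: 11.3
```

```bash
python3 ang.py t8
```

```text
t 10.65 local [-17.4 -54.9] z 8.7 w 60.1 F [-31.7  10.2  31.2]
shift [-0.126  0.088  0.028] turn [-0.001 -0.028  0.007] j [-0.02  0.59 -0.28 -0.   -0.73 -1.64]
cover angle 0.4522977711548518 41
```

Run:
```python
from h import *
np.set_printoptions(precision=1,suppress=True)
S=read_state();print(S['wrist_torque'],S['contact_force'],S['joint_efforts'])
d=dict(np.load('w6.npz'));T=np.eye(4);T[:3,:3]=R.from_quat([.049,.999,0,-.008]).as_matrix();T[:3,3]=[574.4,-161.5,6]
d['extrinsics']=T@d['tool_from_camera']
for u,v,z in [(328,340,23),(530,338,23),(335,359,23),(308,340,25),(560,345,25),(283,380,25)]:
    p=pt(d,u,v,z);q=pt(d,u,v);print(u,v,RW.T@(p[:2]-O),'depth',RW.T@(q[:2]-O),q[2])
d=dict(np.load('s6.npz'))
for u,v,z in [(263.3,261.7,23),(276,237.3,23),(341,268,23),(345,262,23),(340,275,25)]:
    p=pt(d,u,v,z);q=pt(d,u,v);print('side',u,v,RW.T@(p[:2]-O),'depth',RW.T@(q[:2]-O),q[2])
i=grab('side','s8'); grab('wrist','w8')
cv2.imwrite('pics/s8c.png',cv2.resize(cv2.imread('pics/s8.png')[200:310,230:390],None,fx=5,fy=5,interpolation=cv2.INTER_CUBIC))
```

```text
[3.3 7.2 1.9] [-30.9  13.2  30.9] [ -4.6 -27.9  21.9   4.    7.3  -2. ]
328 340 [-11.8 -42. ] depth [ -3.7 -41.6] 8.926348476146984
530 338 [-12.5  35.4] depth [-4.4 44.4] 8.88540999422051
335 359 [ -3.6 -39.2] depth [  3.  -38.7] 12.780464522928838
308 340 [-12.9 -49.5] depth [ -9.4 -49.7] 18.803308403652238
560 345 [-10.6  46.2] depth [-8.6 48.7] 21.62959684366031
283 380 [  4.4 -59.3] depth [ 18.9 -61.5] 4.865417527607832
side 263.3 261.7 [115.6  35.5] depth [117.  32.] 20.04151245640287
side 276 237.3 [117.5 -34.2] depth [122.1 -46.9] 13.383278308161152
side 341 268 [-9.1 17.4] depth [-7.3  8.6] 15.709344588220802
side 345 262 [-11.9   0.6] depth [-11.   -4.1] 19.273797212283284
side 340 275 [-12.   37.3] depth [-8.3 19.2] 9.708357228852265
```

View pics/s8c.png

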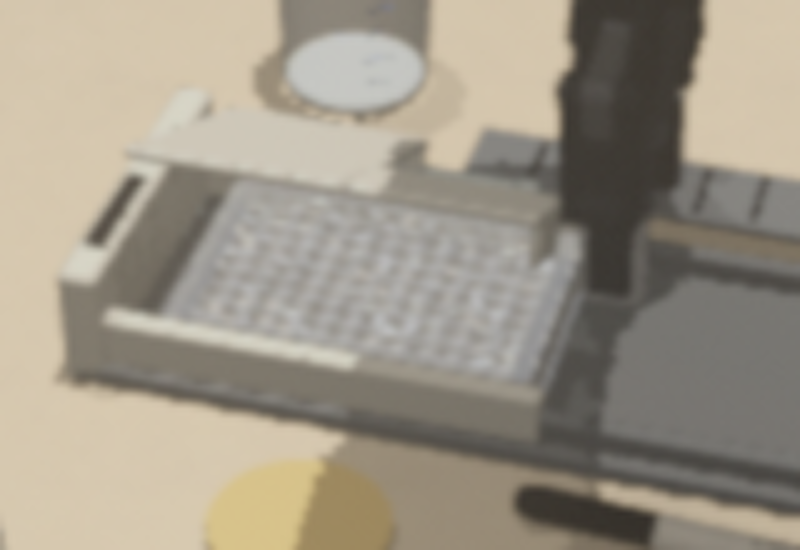

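The side crop shows the skirt's inner corner at (545,235) pressed right against the hand. Raising the cover swings that corner right to about y 0, up to z 62, so it is still hitting the knuckle. I'll back off, lower the cover to about 0.34 rad by raising the hand, and shift 5 mm further right.

Emit:
jog_arm:
  plan:
    - [60,[0.08,0,0],[0,0,0]]
    - [60,[0.18,0,0],[0,0,0]]
    - [60,[0.18,-0.03,-0.02],[0,0,0]]
    - [60,[0.18,-0.05,-0.035],[0,0,0]]
    - [60,[0.18,-0.05,-0.035],[0,0,0]]

```text
clock: 11.42
position: [570.8, -174.8, 12.8]
ee_rot: [0.049, 0.999, 0.0, 0.002]
contact_force: [1.0, 3.4, 6.5]
gripper_width: 60.0
grasp_force: 3.0
```

```bash
python3 ang.py t9
```

```text
t 11.425 local [-19.8 -59.8] z 12.8 w 60.0 F [0.7 3.5 6.5]
shift [-0.148  0.138  0.074] turn [0.    0.005 0.002] j [-0.03  0.57 -0.31 -0.   -0.68 -1.64]
cover angle 0.3368023906967742 63
```

Emit:
jog_arm:
  plan:
    - [60,[-0.02,0,0],[0,0,0]]
    - [60,[-0.04,0,0],[0,0,0]]
    - [60,[-0.06,0,0],[0,0,0]]
    - [60,[-0.07,0,0],[0,0,0]]

```text
clock: 11.98
position: [573.5, -175.8, 11.3]
ee_rot: [0.05, 0.999, 0.0, -0.002]
contact_force: [-4.1, 1.9, 5.9]
gripper_width: 59.8
grasp_force: 3.2
```

Emit:
jog_arm:
  plan:
    - [60,[-0.02,0,0],[0,0,0]]
    - [60,[-0.04,0,0],[0,0,0]]
    - [60,[-0.05,0,0],[0,0,0]]

```text
clock: 12.35
position: [578.4, -176.6, 11.3]
ee_rot: [0.05, 0.999, 0.0, -0.002]
contact_force: [-4.7, 1.2, 6.9]
gripper_width: 59.9
grasp_force: 3.0
```

```bash
python3 ang.py t10
```

```text
t 12.35 local [-12.1 -60.9] z 11.3 w 59.9 F [-4.8  0.8  6.9]
shift [-0.071  0.149  0.057] turn [-0.    -0.005 -0.   ] j [-0.03  0.59 -0.28 -0.   -0.71 -1.64]
cover angle 0.38421484084552654 45
```

Emit:
jog_arm:
  plan:
    - [60,[-0.02,0,-0.01],[0,0,0]]
    - [60,[-0.04,0,-0.01],[0,0,0]]
    - [60,[-0.06,0,-0.01],[0,0,0]]
    - [60,[-0.06,0,-0.01],[0,0,0]]

```text
clock: 12.9
position: [585.6, -177.3, 12.4]
ee_rot: [0.05, 0.999, -0.0, -0.001]
contact_force: [-4.0, 0.8, 5.2]
gripper_width: 60.1
grasp_force: 2.7
```

Emit:
jog_arm:
  plan:
    - [60,[-0.015,0,0],[0,0,0]]
    - [60,[-0.03,0,0],[0,0,0]]
    - [60,[-0.03,0,0],[0,0,0]]

```text
clock: 13.28
position: [586.0, -177.3, 12.1]
ee_rot: [0.05, 0.999, 0.0, -0.004]
contact_force: [-7.6, 1.7, 8.2]
gripper_width: 60.4
grasp_force: 5.0
```

```bash
python3 ang.py t11
```

```text
t 13.275 local [ -4.4 -60.9] z 12.1 w 60.4 F [-7.7  0.9  8.2]
shift [0.005 0.149 0.066] turn [-0.    -0.008  0.   ] j [-0.03  0.6  -0.26 -0.   -0.72 -1.64]
cover angle 0.3611794614604281 25
```

Emit:
jog_arm:
  plan:
    - [60,[-0.02,0,0],[0,0,0]]
    - [60,[-0.04,0,0],[0,0,0]]
    - [60,[-0.05,0,0],[0,0,0]]
    - [60,[-0.05,0,0],[0,0,0]]

```text
clock: 13.82
position: [586.2, -177.4, 11.8]
ee_rot: [0.05, 0.999, 0.0, -0.009]
contact_force: [-16.4, 3.3, 15.1]
gripper_width: 60.2
grasp_force: 9.2
```

```bash
python3 ang.py t12
python3 - <<'E'
from h import *
grab('side','s12')
cv2.imwrite('pics/s12c.png',cv2.resize(cv2.imread('pics/s12.png')[200:310,230:390],None,fx=5,fy=5,interpolation=cv2.INTER_CUBIC))
E
```

```text
t 13.825 local [ -4.2 -60.9] z 11.8 w 60.2 F [-16.6   1.7  15.1]
shift [0.007 0.149 0.063] turn [ 0.    -0.018  0.   ] j [-0.03  0.6  -0.25 -0.   -0.74 -1.64]
cover angle 0.35499928287480653 18
```

View pics/s12c.png

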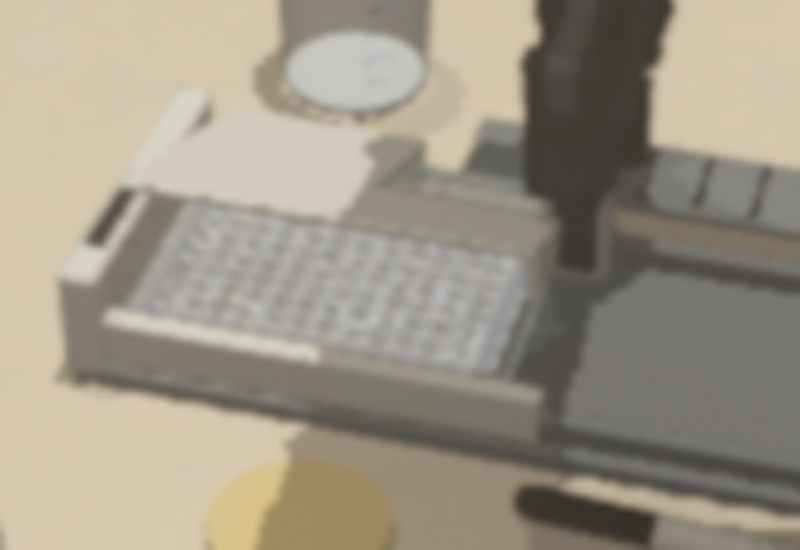

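The side crop shows the plate inside the mouth with its rear edge at about (530,300), and the push force rising at TCP x -4.2 means it is against the stop. I'll back out with the treadle held, then lift.

Emit:
jog_arm:
  plan:
    - [60,[0.06,0,0],[0,0,0]]
    - [60,[0.16,0,0],[0,0,0]]
    - [60,[0.3,0,0],[0,0,0]]
    - [60,[0.5,0,0],[0,0,0]]
    - [60,[0.7,0,0],[0,0,0]]
    - [60,[0.7,0,0],[0,0,0]]

```text
clock: 14.68
position: [525.2, -170.8, 13.4]
ee_rot: [0.05, 0.999, 0.0, 0.001]
contact_force: [-0.4, 1.3, 4.5]
gripper_width: 60.2
grasp_force: 2.7
```

```bash
python3 ang.py t13
python3 - <<'E'
from h import *
grab('wrist','w13');grab('side','s13')
np.set_printoptions(precision=1,suppress=True)
# plate surface points in bay from side/wrist depth: x extents per y band
S=read_state();T=np.eye(4);T[:3,:3]=R.from_quat(S['ee_rot']).as_matrix();T[:3,3]=S['position']
for f in ('s13','w13'):
    d=dict(np.load(f+'.npz'));E=d['extrinsics'] if f=='s13' else T@d['tool_from_camera']
    rz=d['range_z'];u,v=np.meshgrid(np.arange(640),np.arange(480))
    n=cv2.undistortPoints(np.stack([u,v],-1).reshape(-1,1,2).astype(float),d['intrinsics'],d['distortion'])[:,0]
    P=np.c_[n,np.ones(len(n))]*rz.reshape(-1,1);P=P[rz.ravel()>0]@E[:3,:3].T+E[:3,3]
    L=np.c_[(P[:,:2]-O)@RW,P[:,2]]
    for y in range(-40,41,16):
        q=L[(abs(L[:,1]-y)<5)&(L[:,0]>-40)&(L[:,0]<40)&(L[:,2]<40)]
        print(f,y,[(x,round(float(np.median(q[abs(q[:,0]-x)<1.5,2])),1)) for x in range(-12,25,4) if (abs(q[:,0]-x)<1.5).sum()>3])
E
```

```text
t 14.675 local [-65.6 -60.5] z 13.4 w 60.2 F [-0.5  1.3  4.5]
shift [-0.605  0.144  0.081] turn [0.    0.003 0.001] j [-0.02  0.52 -0.42  0.   -0.63 -1.65]
cover angle 0.31965002566814144 75
s13 -40 [(-12, 8.6), (-8, 7.9), (-4, 7.9), (0, 7.7)]
s13 -24 [(-12, 7.5), (-8, 7.7), (-4, 7.9), (0, 8.3)]
s13 -8 [(-12, 7.8), (-8, 8.2), (-4, 7.9), (0, 8.5), (4, 8.7), (8, 21.4), (12, 22.4), (16, 22.2), (20, 21.3), (24, 22.6)]
s13 8 [(-12, 8.0), (-8, 7.9), (-4, 7.9), (0, 8.5), (4, 13.4), (8, 22.3), (12, 22.2), (16, 22.4), (20, 21.3), (24, 22.3)]
s13 24 [(-12, 8.5), (-8, 8.3), (0, 8.0), (4, 13.8), (8, 22.6), (12, 22.5), (16, 22.4), (20, 21.5), (24, 22.4)]
s13 40 [(8, 22.8), (12, 23.2), (16, 22.7), (20, 23.2), (24, 23.5)]
w13 -40 [(-12, 7.6), (-8, 7.5)]
w13 -24 [(-12, 7.6), (-8, 7.5), (-4, 7.6), (0, 7.6)]
w13 -8 []
w13 8 [(-4, 39.5), (0, 8.0), (4, 7.8), (8, 18.1), (12, 21.8), (16, 21.6)]
w13 24 [(0, 8.3), (4, 7.8), (8, 15.6), (12, 21.8), (16, 21.8), (20, 21.5)]
w13 40 [(-8, 17.7), (20, 21.6)]
```

The plate's rear edge sits at x of about 6 and square across, so it is home. I'll lift gently and clear.

Emit:
jog_arm:
  plan:
    - [60,[0,0,-0.04],[0,0,0]]
    - [60,[0,0,-0.08],[0,0,0]]
    - [60,[0,0,-0.12],[0,0,0]]
    - [60,[0,0,-0.16],[0,0,0]]
    - [60,[0.1,0,-0.4],[0,0,0]]
    - [60,[0.3,0,-0.8],[0,0,0]]
    - [60,[0.5,-0.3,-1],[0,0,0]]
    - [60,[0.8,-0.5,-1],[0,0,0]]
    - [60,[0.8,-0.7,-1],[0,0,0]]
    - [60,[0.8,-0.7,-1],[0,0,0]]

```text
clock: 16.08
position: [437.1, -233.8, 112.1]
ee_rot: [0.051, 0.999, -0.0, -0.001]
contact_force: [-0.3, -0.2, 1.1]
gripper_width: 59.6
grasp_force: 0.0
```

```bash
python3 ang.py t14
python3 - <<'E'
from h import *
np.set_printoptions(precision=1,suppress=True)
a=dict(np.load('top0.npz'));b=dict(np.load('t14.npz'))
for n,u,v in [('beaker',412,208),('dish',278,222),('pen',278,310)]: print(n,pt(a,u,v),pt(b,u,v))
for bx in ((395,435,185,230),(260,298,203,240)):
    x0,x1,y0,y1=bx; print(np.abs(a['img'][y0:y1,x0:x1].astype(int)-b['img'][y0:y1,x0:x1]).mean())
d=b
for u,v in [(318,245),(345,240),(340,228)]: p=pt(d,u,v);print(RW.T@(p[:2]-O),p[2])
E
```

```text
t 16.075 local [-147.  -131.9] z 112.1 w 59.6 F [-0.3 -0.3  1.1]
shift [-1.419  0.863  1.064] turn [-0.    -0.001 -0.002] j [-0.16  0.3  -0.47  0.   -0.81 -1.51]
cover angle 0.005345917262741553 71
beaker [ 691.7 -267.9   -0.7] [ 691.6 -267.9   -0.2]
dish [656.2 -18.7   4.6] [656.3 -18.7   4. ]
pen [494.7 -26.    9.2] [479.1 -59.7 449.2]
4.300925925925926
5.01090564248459
[12.1 24.5] 31.43634089562852
[ 29.4 -22.5] 19.777555630028473
[ 49.7 -10.8] 21.960342298793762
```

View pics/t14c.png

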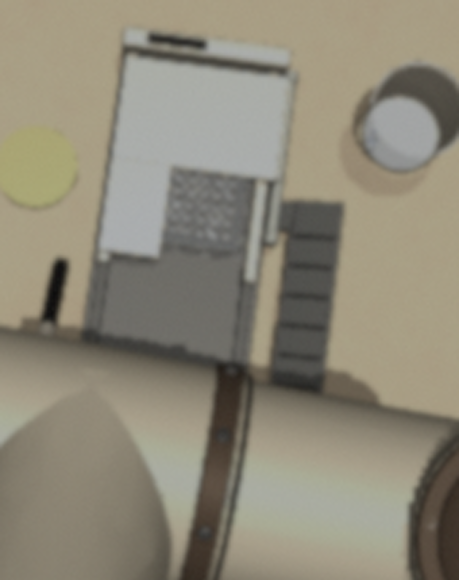

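The top crop shows the cover closed (0.005 rad) in front of the plate, whose rear edge is at (210,250) inside the mouth. The beaker, dish and pen are where they started, and the robot is touching nothing.

```bash
python3 -c "
from bench import *
print(job_done())"
```

```text
the job is handed in; nothing more can be done
None
```

The plate is home against the back stop, the cover is closed in front of it, and the beaker, dish and pen stand where they were; on the way in the hand twice pushed against the skirt (wrist force up to about 46 N in all), and I handed the job in at about 16 s.

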